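# Fetch the sample jar from behind two bottles and weigh it

## Task

The red-lidded sample jar is hemmed in behind two tall glass bottles. Leaving the jar where it is, first stand both bottles in the steel side tray; then set the jar on the middle of the balance pan, and only after that put each bottle back, centred on the coaster of its cap's colour. Keep bottles and jar upright, let none of them drop, and leave the square bottle, the timer and the loose green cap alone.

Things in the scene. Friction and masses are not known exactly. Their poses are not given: they have to be found in the camera images.
- bottle_blue: Empty clear-glass bottle, upright and loose, 0.18 to 0.29 kg, with a paper label round it and a blue screw cap. Body 60 mm diameter up to 92 mm above its foot, neck 32 mm diameter, cap 40 mm diameter from 120 to 146 mm above its foot: lift it by the cap. Origin: centre of its underside, z up. It starts on the blue coaster, about 86 mm from the other bottle.
- bottle_orange: Empty clear-glass bottle, upright and loose, 0.18 to 0.29 kg, with a paper label round it and an orange screw cap. Body 60 mm diameter up to 92 mm above its foot, neck 32 mm diameter, cap 40 mm diameter from 120 to 146 mm above its foot: lift it by the cap. Origin: centre of its underside, z up. It starts on the orange coaster, about 86 mm from the other bottle.
- jar: White plastic sample jar with red lid, loose, 60 to 130 g, 48 mm high, body 47 mm diameter, lid 50 mm diameter (33 to 48 mm above its foot). Stands on the rack floor, 6 mm above the bench, beyond the bottles and about 70 mm from each, centre to centre, so that a gripper has no safe room to come down on it until they are gone. Origin: centre of its underside, z up.
- coaster_blue: Fixed flat blue disc, 80 mm diameter, 4 mm thick, lying in the white spill rack (floor 6 mm thick, 200 by 220 mm, lip 12 mm high over the bench). Origin: centre of its underside; its top, on which the bottle stands, is 4 mm above the origin. The other coaster lies about 86 mm away, centre to centre.
- coaster_orange: Fixed flat orange disc, 80 mm diameter, 4 mm thick, lying in the white spill rack (floor 6 mm thick, 200 by 220 mm, lip 12 mm high over the bench). Origin: centre of its underside; its top, on which the bottle stands, is 4 mm above the origin. The other coaster lies about 86 mm away, centre to centre.
- side_tray: Fixed low steel tray, empty at the start, 150 mm along its x by 210 mm along its y, floor 5 mm thick, walls 5 mm thick and 16 mm high over the bench. Origin: centre of its underside; the bottles stand on its floor, 5 mm above the origin, side by side along y. It is on one side of the rack and the balance on the other, either way round.
- balance_pan (a point): Centre of the top of the round steel pan (130 mm diameter) of a fixed white bench balance, 65 mm above the bench. The balance's body is 240 mm along x by 180 mm along y and 50 mm high (display to 54 mm), its middle 30 mm from the pan's centre towards -x. The pan does not move.
- square_bottle: Bystander: clear square plastic bottle with white cap, loose, 60 by 60 by 75 mm, beyond the rack. Origin: centre of its underside.
- timer: Bystander: black bench timer lying flat, loose, 70 by 90 by 20 mm, beyond the rack. Origin: centre of its underside.
- spare_cap: Bystander: loose green screw cap, 44 mm diameter, 24 mm high, on the bench beyond the rack. Origin: centre of its underside.
Things that resemble listed ones, but are neither listed nor needed, are in the scene too. Of the things shaped like the jar, the white one is meant.

How it is judged:
On the way, in this order (a step that is already met when the one before it is completed fails the run):
1. both bottles stand released in the side tray while the jar is still where it was (within 30 mm) (x of bottle_blue in the frame of side_tray between -0.046 and 0.046 m and y of bottle_blue in the frame of side_tray between -0.076 and 0.076 m and z of bottle_blue in the frame of side_tray between 0 and 0.011 m and contact force between each of bottle_blue, bottle_orange and the fingers below 0.3 N and linear speed of each of bottle_blue, bottle_orange below 0.03 m/s and angle between each of bottle_blue, bottle_orange's own z axis and vertical below 0.1 rad and x of bottle_orange in the frame of side_tray between -0.046 and 0.046 m and y of bottle_orange in the frame of side_tray between -0.076 and 0.076 m and z of bottle_orange in the frame of side_tray between 0 and 0.011 m and distance of jar from where it was at the start of the episode below 0.03 m), for 0.2 s.
2. the jar stands released on the middle of the balance pan, both bottles still in the side tray (horizontal distance between jar and balance_pan below 0.015 m and z of jar in the frame of balance_pan between -0.004 and 0.005 m and contact force between each of jar, bottle_blue, bottle_orange and the fingers below 0.3 N and linear speed of each of jar, bottle_blue, bottle_orange below 0.03 m/s and angle between each of jar, bottle_blue, bottle_orange's own z axis and vertical below 0.1 rad and x of bottle_blue in the frame of side_tray between -0.046 and 0.046 m and y of bottle_blue in the frame of side_tray between -0.076 and 0.076 m and z of bottle_blue in the frame of side_tray between 0 and 0.011 m and x of bottle_orange in the frame of side_tray between -0.046 and 0.046 m and y of bottle_orange in the frame of side_tray between -0.076 and 0.076 m and z of bottle_orange in the frame of side_tray between 0 and 0.011 m), for 0.2 s.
At the end, for the whole second after the job is handed in: The jar stands upright on the balance pan within 15 mm of its centre, and each bottle stands upright on the coaster of its cap's colour within 12 mm of its centre; all released and at rest (horizontal distance between jar and balance_pan below 0.015 m and z of jar in the frame of balance_pan between -0.004 and 0.005 m and contact force between each of jar, bottle_blue, bottle_orange and the fingers below 0.3 N and linear speed of each of jar, bottle_blue, bottle_orange below 0.03 m/s and angle between each of jar, bottle_blue, bottle_orange's own z axis and vertical below 0.1 rad and horizontal distance between bottle_blue and coaster_blue below 0.012 m and z of bottle_blue in the frame of coaster_blue between 0 and 0.009 m and horizontal distance between bottle_orange and coaster_orange below 0.012 m and z of bottle_orange in the frame of coaster_orange between 0 and 0.009 m); the robot touches nothing.
It fails at once if the square bottle, the timer or the loose green cap is moved by more than 20 mm (distance of any of square_bottle, timer, spare_cap from where it was at the start of the episode above 0.02 m).
It fails at once if a bottle or the jar is tipped by more than 0.5 rad (angle between any of bottle_blue, bottle_orange, jar's own z axis and vertical above 0.5 rad).
It fails at once if a bottle or the jar falls freely from more than about 40 mm (over 0.9 m/s, out of the fingers) ((linear speed of bottle_blue above 0.9 m/s and contact force between bottle_blue and the fingers below 0.1 N) or (linear speed of bottle_orange above 0.9 m/s and contact force between bottle_orange and the fingers below 0.1 N) or (linear speed of jar above 0.9 m/s and contact force between jar and the fingers below 0.1 N)).
It also fails if it takes over 141 s, if anything falls off the work surface, if the arm or the gripper's body presses on something with over 40 N, if the wrist force passes 120 N, or if a joint passes its speed limit or range.

## Robot

A 7-joint arm with a two-finger parallel gripper is mounted at the origin on the work surface. World frame = base frame: x ahead of the robot, y to its left, z up, the work surface at z = 0. Lengths are in m, angles in rad, forces in N, time in s.
With the tool pointing down it reaches from about 0.4 to 0.85 m from the base axis. Payload 10.4 kg.
Tool frame: the origin (TCP) lies midway between the tips of the shut fingers; the grasp point (between the pads) lies 19 mm behind it; z points along the fingers, x is the direction in which the jaws open and shut, and the axes are right-handed (so a half turn about z gives the same grasp; the last joint's range is limited). The gripper opens to 85 mm and grips with 20 to 120 N. Pads are 22 mm wide; open, the fingers measure 114 mm over their backs; the gripper's body (76 mm by 85 mm) begins 54 mm behind the grasp point. The pads swing forward as they close: fully open they stand 13 mm farther back than shut.
Start: joints at [-1.27, 0.332, -0.065, 1.46, 0.022, 1.35, -0.088], TCP at [0.199, 0.593, 0.231] pointing down, gripper open.
Joint ranges: [-2.6, 2.6], [-0.5, 2.12], [-1.47, 1.34], [0.16, 2.42], [-1.27, 4.41], [0.06, 2.06], [-2.6, 2.6]. Speed limits (rad/s): [2.22, 2.22, 2.79, 2.79, 3.14, 3.14, 3.14].

## Interface

Orientations are given as a unit quaternion [x, y, z, w].
In Python, from workcell import monitor, eyes, ticket, models gives the robot as it stands.
- The arm moves only by the tool servo_tool, never from a script. Its argument "motion" is a list of rows, each a list of 7 numbers: the opening, from 0 (shut) to 1 (fully open), then the shift along the tool's x, y, z in m, then the turn, a rotation vector about the tool's x, y, z in degrees. In form: [[fingers, tx, ty, tz, rx, ry, rz], ...]. A call has 1 to 20 rows; each row is the pose to reach, as a shift and turn from the pose commanded when the call began, along the tool's axes at that moment; what a row does not reach only later rows make up. A row lasts 1/8 s, in which the tool goes at most 62.5 mm and 10.7 degrees, less where a joint would pass 70% of its speed; a pose out of reach is approached as far as the arm can. A call with a gripper value outside its range is refused whole. The fingers move at their own pace and stop on an object; "grip_force" is the grip in N (left out, the last holds). Time passes only in rows, so rows that repeat a pose let the fingers close. It gives the time, the measured TCP pose, the force and the opening at its end, in the units of the state.
- monitor.get_obs(): the state, without advancing time (a new reading comes with each control period).
- eyes.camera(name): name is "side" or "top"; returns (picture, depth): 480x640x3 uint8, blue, green, red; 480x640 float32, m along the optical axis (not along the pixel's ray), 0 where there is no reading.
- eyes.camera_info(name): a dict with "intrinsics" (3x3 intrinsics, pixels), "extrinsics" (4x4, takes a point from world to camera coordinates). Camera axes: x right, y down, z forward; pixel columns grow to the right and rows downward; lengths in m; the calibration is good to about 2 mm. A picture is of the moment at which its call begins. camera_info takes no time and is no camera call.
- ticket.hand_in(): hands the job in, once; it reports no verdict.
Trained networks look in the newest picture that a camera, given by its name, has taken for a name from the list of things; names that differ only in an ending like _2 or _b are one class to them, and where a whole thing is asked for, a point or a joint stands for the part that bears it (a point fixed in the world has none). Each returns a list of dicts, best first, with "confidence" (0 to 1); they miss things now and then, are a little off and sometimes report something else, mostly with a low value. They report only what shows in the picture. A call takes as long as a camera call. They do not tell look-alikes from the thing itself.
- models.boxes_of(camera, thing): "point" ([x, y, z] in m, in the coordinates of the camera as it stood for that picture, good to about 4 mm: the middle of the surface that is visible of it).
The state is a dict: "clock": time; "joint_pos": joint angles; "joint_velocities": joint speeds; "tau": joint torques, N m; "position": TCP position; "ee_rot": TCP orientation; "ft_force": force on the tool from outside, world axes, zero at the start; "torque": the same for the moment, N m; "grip_width": opening from 0.0 (shut) to 1.0 (fully open).
Only numpy, scipy, OpenCV 4.12 (cv2) and the standard library are available. Lean on these libraries where they do the work, as an engineer would, in place of code of your own. Each camera call takes 0.05 s, during which the arm holds its last target. There are 200 camera calls.

## Working session

There is one attempt and no reset: what is moved stays moved. The work goes in short steps, Python scripts to look and compute and a tool call to move; the robot and the scene stay as the last step left them, time stands still between calls to the robot, and variables do not carry over. Pictures are saved under pics/ and viewed, about 12 in all and at most 16, crops included, and the job is handed in when it is done.

Besides the shell and the picture viewer there is one more tool, called after "Emit:" as a command line: name --pt "numbers of a row" for each row, then --argument value for the rest. servo_tool: Moves the arm, as the interface text tells. Its arguments: {"type":"object","properties":{"motion":{"type":"array"},"grip_force":{"type":"number"}},"required":["motion"]}

```bash
mkdir -p pics; cat > h.py <<'E'
import numpy as np, cv2
from workcell import monitor, eyes, ticket, models
def snap(c,fn=None):
    im,d=eyes.camera(c)
    if fn: cv2.imwrite('pics/'+fn,im)
    return im,d
def info(c):
    i=eyes.camera_info(c); return np.array(i['intrinsics']),np.array(i['extrinsics'])
def toworld(c,p):
    K,E=info(c); return (np.linalg.inv(E)@np.append(p,1))[:3]
def proj(c,P):
    K,E=info(c); q=K@(E@np.append(P,1))[:3]; return q[:2]/q[2]
def cloud(c,d):
    K,E=info(c); v,u=np.mgrid[:480,:640]
    p=np.stack([(u-K[0,2])/K[0,0]*d,(v-K[1,2])/K[1,1]*d,d,np.ones_like(d)],-1)
    w=(p@np.linalg.inv(E).T)[...,:3]; w[d==0]=np.nan; return w
def find(c,t):
    for r in models.boxes_of(c,t)[:4]:
        w=toworld(c,np.array(r['point'])); print(c,t,round(r['confidence'],2),w.round(3),proj(c,w).round())
E
python3 - <<'E'
from h import *
o=monitor.get_obs(); print({k:np.round(v,3) for k,v in o.items()})
for c in('top','side'):
    im,d=snap(c,c+'0.png'); K,E=info(c); print(c,K.round(1).tolist(),np.linalg.inv(E).round(3).tolist())
    for t in 'bottle_blue bottle_orange jar coaster_blue coaster_orange side_tray balance_pan square_bottle timer spare_cap'.split():
        try: find(c,t)
        except Exception as e: print(t,e)
E
```

```text
{'clock': np.float64(0.0), 'joint_pos': array([-1.27 ,  0.333, -0.065,  1.461,  0.022,  1.35 , -0.088]), 'joint_velocities': array([ 0.001, -0.   , -0.   , -0.   ,  0.   , -0.001, -0.002]), 'tau': array([ 1.0000e-03, -6.2546e+01,  5.0000e-02, -3.9160e+01,  1.6000e-02,
        1.0000e-02, -0.0000e+00]), 'position': array([0.199, 0.592, 0.231]), 'ee_rot': array([ 0.812,  0.584, -0.001,  0.   ]), 'ft_force': array([-0.822, -0.192, -0.556]), 'torque': array([-0.025,  0.036, -0.037]), 'grip_width': np.float64(0.999)}
top [[479.8, 0.0, 322.4], [0.0, 479.8, 243.1], [0.0, 0.0, 1.0]] [[0.025, -0.99, 0.137, 0.49], [-1.0, -0.026, -0.008, -0.009], [0.011, -0.137, -0.991, 1.015], [0.0, 0.0, 0.0, 1.0]]
top bottle_blue 0.73 [0.523 0.054 0.117] [283. 291.]
top bottle_orange 0.69 [ 0.526 -0.02   0.151] [323. 289.]
top jar 0.93 [0.699 0.058 0.05 ] [287. 206.]
top jar 0.92 [0.691 0.2   0.048] [217. 208.]
top jar 0.89 [0.584 0.018 0.056] [305. 262.]
top jar 0.86 [ 0.432 -0.15   0.05 ] [387. 341.]
top coaster_blue 0.86 [0.522 0.047 0.009] [290. 293.]
top coaster_orange 0.86 [ 0.505 -0.02   0.013] [322. 3
[... 543 characters left out ...]
0.052] [231. 303.]
side bottle_orange 0.84 [ 0.527 -0.013  0.116] [377. 222.]
side jar 0.91 [ 0.577 -0.145  0.049] [355. 193.]
side jar 0.9 [0.709 0.071 0.046] [277. 272.]
side jar 0.85 [0.69  0.205 0.049] [274. 335.]
side jar 0.69 [0.589 0.029 0.053] [342. 257.]
side coaster_blue 0.66 [0.538 0.086 0.011] [365. 296.]
side coaster_orange 0.58 [ 0.496 -0.027  0.009] [389. 251.]
side side_tray 0.66 [0.508 0.327 0.004] [373. 425.]
side balance_pan 0.58 [ 0.535 -0.295  0.051] [379. 146.]
side balance_pan 0.33 [0.531 0.082 0.105] [371. 267.]
side square_bottle 0.98 [0.778 0.151 0.054] [232. 303.]
side timer 0.89 [ 0.779 -0.135  0.021] [264. 198.]
side spare_cap 0.81 [0.785 0.017 0.018] [247. 254.]
```

View pics/top0.png

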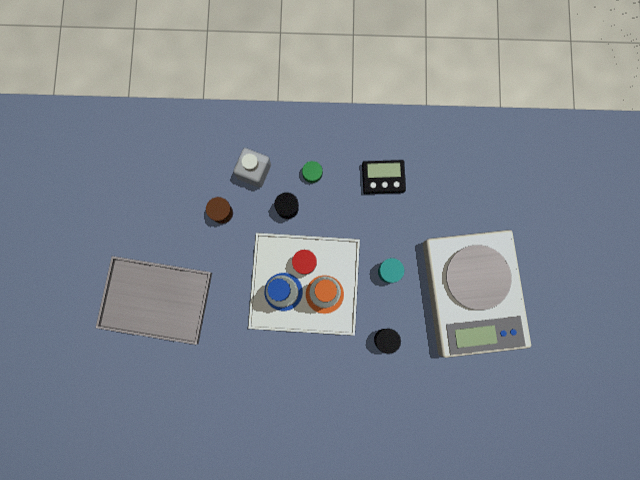

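View pics/side0.png

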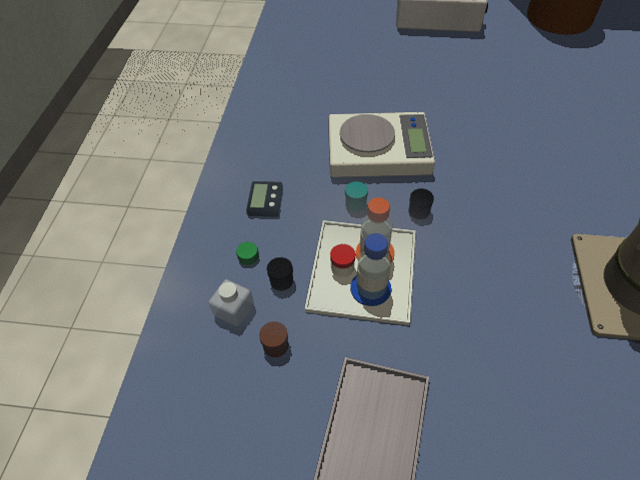

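The top view shows the blue cap at (279,290), the orange cap at (326,291), the red jar at (304,262), the tray at (155,300) and the pan at (478,277). In the side view the blue cap is at (376,243), the orange cap at (378,208) and the jar at (343,257).

The jar-like candidates in the top view are red (304,262), brown (218,209), black (287,205), black (387,341) and teal (391,270). The red one fits: it has a red lid and stands in the rack, beyond and between the bottles. I'll confirm it in an enlarged crop.

```bash
cat > meas.py <<'E'
from h import *
from scipy.spatial import ConvexHull
def circ(p):
    A=np.c_[2*p,np.ones(len(p))]; s=np.linalg.lstsq(A,(p**2).sum(1),rcond=None)[0]
    return s[:2],np.sqrt(s[2]+s[0]**2+s[1]**2)
def ray(c,uv,z):
    K,E=info(c); T=np.linalg.inv(E); d=T[:3,:3]@np.linalg.inv(K)@np.array([*uv,1.]); return T[:3,3]+d*(z-T[2,3])/d[2]
def tri(a,b):
    A=[];B=[]
    for c,uv in(('top',a),('side',b)):
        K,E=info(c);T=np.linalg.inv(E); d=T[:3,:3]@np.linalg.inv(K)@np.array([*uv,1.]); d/=np.linalg.norm(d)
        M=np.eye(3)-np.outer(d,d); A.append(M);B.append(M@T[:3,3])
    A=np.vstack(A);B=np.hstack(B); x=np.linalg.lstsq(A,B,rcond=None)[0]; return x,np.linalg.norm(A@x-B)
HUE={'blue':(105,128),'orange':(4,14),'red':(0,4)}
def mask(im,w,col,zlo,zhi,box):
    h=cv2.cvtColor(im,cv2.COLOR_BGR2HSV); H=h[...,0].astype(int); lo,hi=HUE[col]
    m=(H>=lo)&(H<=hi)
    if col=='red': m|=H>=175
    m&=(h[...,1]>150)&(h[...,2]>60)&(w[...,2]>zlo)&(w[...,2]<zhi)
    return m&(w[...,0]>box[0])&(w[...,0]<box[1])&(w[...,1]>box[2])&(w[...,1]<box[3])
RACK=(.38,.68,-.12,.16)
def top_of(im,d,c,col,zlo,zhi,box=RACK):
    w=cloud(c,d); m=mask(im,w,col,zlo,zhi,box)
    n,l,s,_=cv2.connectedComponentsWithStats(m.astype('u1'))
    if n<2: print(c,col,'none');return
    m=l==1+s[1:,4].argmax()
    z=np.percentile(w[m][:,2],90); t=m&(w[...,2]>z-.006)
    v,u=np.nonzero(t); P=np.array([ray(c,(a,b),z) for a,b in zip(u,v)])
    hp=P[ConvexHull(P[:,:2]).vertices][:,:2]; cc,r=circ(hp)
    print(c,col,'ztop',z.round(4),'n',t.sum(),'mean',w[t][:,:2].mean(0).round(4),'fit',cc.round(4),'r',r.round(4)); return cc,z
E
python3 - <<'E'
from meas import *
D={c:snap(c) for c in('top','side')}
for c,(im,d) in D.items():
    for col,a,b in(('blue',.11,.2),('orange',.11,.2),('red',.03,.08),('blue',.0,.025),('orange',0,.025)):
        top_of(im,d,c,col,a,b)
    w=cloud(c,d)
    for nm,bx,za,zb in(('pan',(.38,.72,-.5,-.2),.058,.08),('tray',(.35,.7,.2,.5),.010,.03),('floor',(.46,.54,.27,.39),-.01,.03),('bench',(.3,.38,.0,.3),-.03,.03),('balbody',(.36,.72,-.5,-.18),.035,.058)):
        m=(w[...,2]>za)&(w[...,2]<zb)&(w[...,0]>bx[0])&(w[...,0]<bx[1])&(w[...,1]>bx[2])&(w[...,1]<bx[3])
        if m.sum()<20: print(c,nm,'none');continue
        p=w[m]; print(c,nm,m.sum(),'z',np.median(p[:,2]).round(4),'rect',[np.round(x,4) for x in cv2.minAreaRect((p[:,:2]).astype('f4'))])
        if nm=='pan': print(circ(p[ConvexHull(p[:,:2]).vertices][:,:2]))
im=np.hstack([cv2.resize(D['top'][0][230:340,240:370],None,fx=3,fy=3),cv2.resize(D['side'][0][180:320,300:430],None,fx=2.357*1,fy=2.357)])
cv2.imwrite('pics/crop1.png',im);print(im.shape)
E
```

```text
top blue ztop 0.1588 n 378 mean [0.5235 0.0601] fit [0.5235 0.0599] r 0.0192
top orange ztop 0.1587 n 373 mean [ 0.5239 -0.0233] fit [ 0.5239 -0.0234] r 0.0192
top red ztop 0.057 n 447 mean [0.5847 0.0196] fit [0.5845 0.0194] r 0.0238
top blue ztop 0.0133 n 211 mean [0.5235 0.0486] fit [0.5255 0.0619] r 0.0382
top orange ztop 0.013 n 274 mean [ 0.508  -0.0205] fit [ 0.5223 -0.0235] r 0.0385
top pan 3347 z 0.0658 rect [array([ 0.5288, -0.3293]), array([0.1949, 0.1312]), np.float64(0.7323)]
(array([ 0.52669684, -0.33665223]), np.float64(0.09147459717289383))
top tray 1070 z 0.0162 rect [array([0.5542, 0.321 ]), array([0.212 , 0.2572]), np.float64(81.9922)]
top floor 2234 z 0.0059 rect [array([0.5 , 0.33]), array([0.08  , 0.1199]), np.float64(0.027)]
top bench 5876 z 0.0009 rect [array([0.34, 0.15]), array([0.2999, 0.08  ]), np.float64(89.9892)]
top balbody 7337 z 0.0512 rect [array([ 0.5278, -0.3048]), array([0.2402, 0.2347]), np.float64(7.7926)]
side blue ztop 0.1572 n 94 mean [0.5287 0.0729] fit [0.5285 0.0696] r 0.014
side orange ztop 0.1568 n 247 mean [ 0.5275 -0.0218] fit [ 0.5275 -0.0204] r 0.0185
side red ztop 0.0551 n 403 mean [0.5885 0.0229] fit [0.5884 0.0242] r 0.0244
side blue ztop 0.0112 n 339 mean [0.5321 0.0812] fit [0.529  0.0663] r 0.0386
side orange ztop 0.0115 n 49 mean [ 0.4919 -0.0258] fit [ 0.4915 -0.0223] r 0.0148
side pan 1668 z 0.0641 rect [array([ 0.5657, -0.3272]), array([0.1311, 0.1285]), np.float64(87.4478)]
(array([ 0.5661011 , -0.32742953]), np.float64(0.06557752613545736))
side tray 1168 z 0.0152 rect [array([0.5706, 0.3192]), array([0.2069, 0.2814]), np.float64(82.5438)]
side floor 3656 z 0.0044 rect [array([0.5 , 0.33]), array([0.0799, 0.1199]), np.float64(0.0418)]
side bench 6667 z -0.0008 rect [array([0.34, 0.15]), array([0.2999, 0.0799]), np.float64(89.9864)]
side balbody 3853 z 0.0494 rect [array([ 0.5329, -0.3052]), array([0.2403, 0.2361]), np.float64(8.2725)]
(330, 696, 3)
```

View pics/crop1.png

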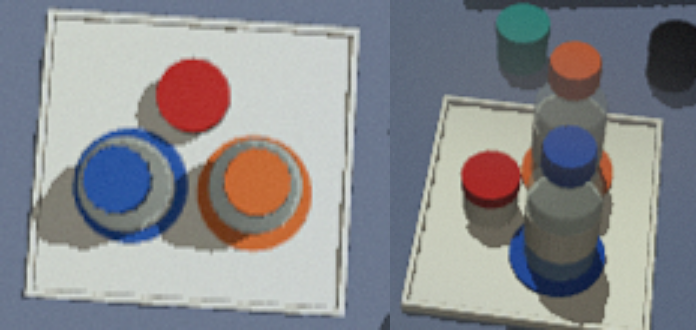

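The crop confirms it: a red lid on a white body in the rack, between and beyond the bottles. The two cameras disagree by about 4 mm, so I average them. Next I refine the tray and pan.

```bash
python3 - <<'E'
from meas import *
for c in('top','side'):
    im,d=snap(c); w=cloud(c,d)
    def comp(za,zb,bx):
        m=(w[...,2]>za)&(w[...,2]<zb)&(w[...,0]>bx[0])&(w[...,0]<bx[1])&(w[...,1]>bx[2])&(w[...,1]<bx[3])
        n,l,s,_=cv2.connectedComponentsWithStats(m.astype('u1')); return w[l==1+s[1:,4].argmax()]
    p=comp(.060,.075,(.46,.66,-.45,-.22)); print(c,'pan',len(p),np.median(p[:,2]).round(4),*circ(p[ConvexHull(p[:,:2]).vertices][:,:2]))
    p=comp(.003,.025,(.35,.66,.2,.48)); r=cv2.minAreaRect(p[:,:2].astype('f4')); print(c,'tray',r, p[:,2].max())
E
```

```text
top pan 3328 0.0657 [ 0.56163107 -0.32856986] 0.0645471875141594
top tray ((0.5016756057739258, 0.3328249454498291), (0.22435647249221802, 0.16606950759887695), 82.03236389160156) 0.024312026373518703
side pan 1648 0.0642 [ 0.56611689 -0.32730314] 0.06549459507249929
side tray ((0.5063941478729248, 0.32524460554122925), (0.2120232880115509, 0.15153872966766357), 82.10391235351562) 0.0204603360335055
```

Emit:
servo_tool --pt "1 0 0 -0.03 0 0 10" --pt "1 0 0 -0.05 0 0 20" --pt "1 0 0 -0.05 0 0 20" --grip_force 50

```text
clock: 1.68
position: [0.199, 0.5932, 0.2828]
ee_rot: [0.901, 0.435, 0.001, -0.001]
ft_force: [0.3, -0.1, -0.3]
grip_width: 1.001
```

Emit:
servo_tool --pt "1 -0.018 0.049 0 0 0 4.3" --pt "1 -0.035 0.098 0 0 0 8.6" --pt "1 -0.053 0.146 0 0 0 12.9" --pt "1 -0.071 0.195 0 0 0 17.2" --pt "1 -0.089 0.244 0 0 0 21.5" --pt "1 -0.106 0.293 0 0 0 25.8" --pt "1 -0.124 0.342 0 0 0 30.1" --pt "1 -0.142 0.39 0 0 0 34.4" --pt "1 -0.159 0.439 0 0 0 38.7" --pt "1 -0.177 0.488 0 0 0 43" --pt "1 -0.195 0.537 0 0 0 47.3" --pt "1 -0.2126 0.5857 0.03 0 0 51.5" --pt "1 -0.2126 0.5857 0.05 0 0 51.5" --pt "1 -0.2126 0.5857 0.05 0 0 51.5" --pt "1 -0.2126 0.5857 0.05 0 0 51.5"

```text
clock: 3.55
position: [0.5243, 0.062, 0.2316]
ee_rot: [1.0, 0.001, 0.0, -0.0]
ft_force: [-0.2, 0.3, 0.3]
grip_width: 0.998
```

```bash
python3 - <<'E'
from h import *
im,d=snap('side'); im2,_=snap('top')
a=cv2.resize(im[80:330,260:500],None,fx=1.6,fy=1.6);b=cv2.resize(im2[170:420,170:410],None,fx=1.6,fy=1.6)
for P in([.5243,.062,.2316],[.5254,.0622,.157]):
    for c,I,o in(('side',a,(260,80)),('top',b,(170,170))):
        q=(proj(c,np.array(P))-o)*1.6; cv2.drawMarker(I,tuple(int(x) for x in q),(0,255,255),0,8)
cv2.imwrite('pics/c2.png',np.hstack([a,b]))
E
```

```text
(no output)
```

View pics/c2.png

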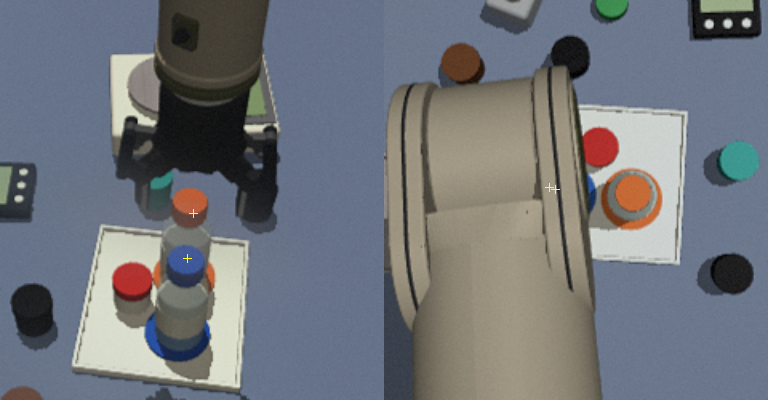

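The side crop shows the fingers straddling the projected TCP at (193,213), along x. The blue cap at (187,262) sits under its marked estimate. Descending to grip.

Emit:
servo_tool --pt "1 0.001 0 0.03 0 0 0" --pt "1 0.001 0 0.06 0 0 0" --pt "1 0.001 0 0.09 0 0 0" --pt "1 0.001 0 0.105 0 0 0" --pt "1 0.001 0 0.11 0 0 0" --pt "1 0.001 0 0.11 0 0 0" --pt "0.4 0.001 0 0.11 0 0 0" --pt "0.3 0.001 0 0.11 0 0 0" --pt "0.3 0.001 0 0.11 0 0 0" --pt "0.3 0.001 0 0.11 0 0 0" --pt "0.3 0.001 0 0.11 0 0 0" --pt "0.3 0.001 0 0.11 0 0 0" --pt "0.3 0.001 0 0.11 0 0 0" --pt "0.3 0.001 0 0.11 0 0 0" --grip_force 40

```text
clock: 5.4
position: [0.5256, 0.0614, 0.1219]
ee_rot: [1.0, -0.0, 0.0, -0.0]
ft_force: [-1.1, -0.4, 6.0]
grip_width: 0.461
```

Emit:
servo_tool --pt "0.3 0 0 -0.003 0 0 0" --pt "0.3 0 0 -0.01 0 0 0" --pt "0.3 0 0 -0.025 0 0 0" --pt "0.3 0 0 -0.045 0 0 0" --pt "0.3 0 0 -0.06 0 0 0" --pt "0.3 0 0 -0.07 0 0 0" --pt "0.3 0 0 -0.07 0 0 0" --pt "0.3 0 0 -0.07 0 0 0"

```text
clock: 6.4
position: [0.5251, 0.0612, 0.1907]
ee_rot: [1.0, -0.0, -0.0, 0.0]
ft_force: [-0.5, 0.8, -2.8]
grip_width: 0.46
```

```bash
python3 - <<'E'
from h import *
im,d=snap('side'); o=monitor.get_obs(); print(o['ft_force'],o['position'],o['ee_rot'])
cv2.imwrite('pics/c3.png',cv2.resize(im[80:330,260:500],None,fx=1.6,fy=1.6))
E
```

```text
[-0.56793749  0.40920794 -3.07240385] [0.52501129 0.06123189 0.19063552] [ 9.99999767e-01 -4.28276279e-04 -5.11677311e-04  1.43709998e-04]
```

View pics/c3.png

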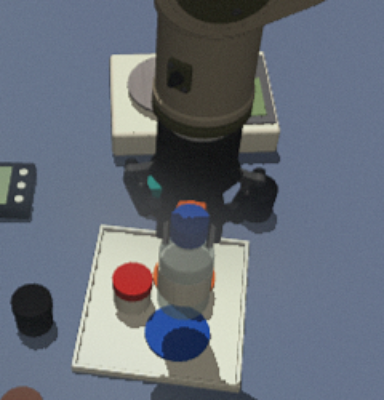

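The bottle is held upright, with a weight of about 2.8 N, and the blue coaster below it is bare. Moving it to the far tray spot.

Emit:
servo_tool --pt "0.3 -0.001 -0.01 0 0 0 0" --pt "0.3 -0.002 -0.035 0 0 0 0" --pt "0.3 -0.003 -0.065 0 0 0 0" --pt "0.3 -0.005 -0.1 0 0 0 0" --pt "0.3 -0.007 -0.135 0 0 0 0" --pt "0.3 -0.008 -0.17 0 0 0 0" --pt "0.3 -0.01 -0.205 0 0 0 0" --pt "0.3 -0.012 -0.24 0 0 0 0" --pt "0.3 -0.013 -0.27 0 0 0 0" --pt "0.3 -0.015 -0.295 0 0 0 0" --pt "0.3 -0.015 -0.307 0 0 0 0" --pt "0.3 -0.015 -0.31 0 0 0 0" --pt "0.3 -0.015 -0.31 0 0 0 0" --pt "0.3 -0.015 -0.31 0.02 0 0 0" --pt "0.3 -0.015 -0.31 0.04 0 0 0" --pt "0.3 -0.015 -0.31 0.055 0 0 0" --pt "0.3 -0.015 -0.31 0.065 0 0 0" --pt "0.3 -0.015 -0.31 0.069 0 0 0" --pt "0.3 -0.015 -0.31 0.071 0 0 0" --pt "0.3 -0.015 -0.31 0.071 0 0 0"

```text
clock: 8.95
position: [0.5109, 0.3714, 0.1207]
ee_rot: [1.0, -0.0, 0.0, -0.0]
ft_force: [0.2, 0.2, -2.7]
grip_width: 0.458
```

Emit:
servo_tool --pt "0.3 0 0 0.002 0 0 0" --pt "0.3 0 0 0.003 0 0 0" --pt "0.3 0 0 0.0035 0 0 0" --pt "0.3 0 0 0.0035 0 0 0"

```text
clock: 9.45
position: [0.5107, 0.3714, 0.117]
ee_rot: [1.0, -0.0, 0.0, -0.0]
ft_force: [-0.6, -0.2, 0.1]
grip_width: 0.457
```

Emit:
servo_tool --pt "0.6 0 0 0 0 0 0" --pt "1 0 0 0 0 0 0" --pt "1 0 0 0 0 0 0" --pt "1 0 0 0 0 0 0" --pt "1 0 0 -0.02 0 0 0" --pt "1 0 0 -0.06 0 0 0" --pt "1 0 0 -0.1 0 0 0" --pt "1 0 0.05 -0.11 0 0 0" --pt "1 0.005 0.1 -0.11 0 0 0" --pt "1 0.005 0.15 -0.11 0 0 0" --pt "1 0.01 0.2 -0.11 0 0 0" --pt "1 0.01 0.25 -0.11 0 0 0" --pt "1 0.015 0.3 -0.11 0 0 0" --pt "1 0.015 0.35 -0.11 0 0 0" --pt "1 0.015 0.385 -0.11 0 0 0" --pt "1 0.015 0.3926 -0.11 0 0 0" --pt "1 0.015 0.3926 -0.11 0 0 0" --pt "1 0.015 0.3926 -0.11 0 0 0"

```text
clock: 11.7
position: [0.5255, -0.0198, 0.2271]
ee_rot: [1.0, 0.001, 0.0, -0.0]
ft_force: [-0.5, 0.7, -0.8]
grip_width: 0.996
```

```bash
python3 - <<'E'
from meas import *
B=(.35,.65,.2,.5); p=[]
for c in('top','side'):
    im,d=snap(c); top_of(im,d,c,'blue',.11,.2,B); top_of(im,d,c,'orange',.11,.2); top_of(im,d,c,'red',.03,.08);top_of(im,d,c,'blue',0,.025)
    p.append(im)
cv2.imwrite('pics/c4.png',np.hstack([cv2.resize(x,None,fx=.62,fy=.62) for x in p]))
E
```

```text
top blue ztop 0.1534 n 395 mean [0.5083 0.3691] fit [0.5081 0.3677] r 0.0201
top orange none
top red none
top blue ztop 0.0128 n 98 mean [0.5261 0.0944] fit [0.5251 0.081 ] r 0.0226
side blue ztop 0.1518 n 675 mean [0.5124 0.3726] fit [0.5125 0.373 ] r 0.0197
side orange ztop 0.157 n 251 mean [ 0.5276 -0.0215] fit [ 0.5275 -0.0201] r 0.0186
side red ztop 0.055 n 398 mean [0.5884 0.0228] fit [0.5882 0.0241] r 0.0242
side blue ztop 0.0112 n 1075 mean [0.5289 0.0654] fit [0.529  0.0659] r 0.0388
```

View pics/c4.png

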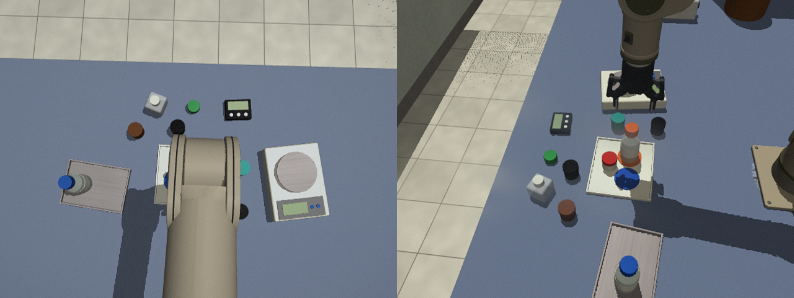

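Blue stands upright in the tray; the measured (0.510,0.370) agrees with the commanded position. Orange and the jar have not moved. Descending on orange.

Emit:
servo_tool --pt "1 0 0.001 0.03 0 0 0" --pt "1 0 0.001 0.06 0 0 0" --pt "1 0 0.001 0.09 0 0 0" --pt "1 0 0.001 0.103 0 0 0" --pt "1 0 0.001 0.106 0 0 0" --pt "1 0 0.001 0.106 0 0 0" --pt "0.4 0 0.001 0.106 0 0 0" --pt "0.3 0 0.001 0.106 0 0 0" --pt "0.3 0 0.001 0.106 0 0 0" --pt "0.3 0 0.001 0.106 0 0 0" --pt "0.3 0 0.001 0.106 0 0 0" --pt "0.3 0 0.001 0.106 0 0 0" --pt "0.3 0 0.001 0.106 0 0 0" --pt "0.3 0 0.001 0.106 0 0 0"

```text
clock: 13.55
position: [0.5256, -0.0223, 0.1214]
ee_rot: [1.0, -0.0, 0.0, -0.0]
ft_force: [-1.4, 0.1, 5.5]
grip_width: 0.458
```

Emit:
servo_tool --pt "0.3 0 0 -0.003 0 0 0" --pt "0.3 0 0 -0.01 0 0 0" --pt "0.3 0 0 -0.025 0 0 0" --pt "0.3 0 0 -0.045 0 0 0" --pt "0.3 0 0 -0.06 0 0 0" --pt "0.3 0 0 -0.07 0 0 0" --pt "0.3 0 0 -0.07 0 0 0" --pt "0.3 0 0 -0.07 0 0 0"

```text
clock: 14.55
position: [0.525, -0.0223, 0.1902]
ee_rot: [1.0, -0.0, -0.0, 0.0]
ft_force: [-0.1, -0.3, -2.6]
grip_width: 0.458
```

Emit:
servo_tool --pt "0.3 -0.001 -0.01 0 0 0 0" --pt "0.3 -0.003 -0.035 0 0 0 0" --pt "0.3 -0.006 -0.065 0 0 0 0" --pt "0.3 -0.009 -0.1 0 0 0 0" --pt "0.3 -0.012 -0.135 0 0 0 0" --pt "0.3 -0.015 -0.17 0 0 0 0" --pt "0.3 -0.018 -0.205 0 0 0 0" --pt "0.3 -0.021 -0.24 0 0 0 0" --pt "0.3 -0.024 -0.27 0 0 0 0" --pt "0.3 -0.027 -0.295 0 0 0 0" --pt "0.3 -0.027 -0.307 0 0 0 0" --pt "0.3 -0.027 -0.31 0 0 0 0" --pt "0.3 -0.027 -0.31 0 0 0 0" --pt "0.3 -0.027 -0.31 0.02 0 0 0" --pt "0.3 -0.027 -0.31 0.04 0 0 0" --pt "0.3 -0.027 -0.31 0.055 0 0 0" --pt "0.3 -0.027 -0.31 0.065 0 0 0" --pt "0.3 -0.027 -0.31 0.069 0 0 0" --pt "0.3 -0.027 -0.31 0.071 0 0 0" --pt "0.3 -0.027 -0.31 0.071 0 0 0"

```text
clock: 17.05
position: [0.4988, 0.2878, 0.1202]
ee_rot: [1.0, -0.0, 0.0, -0.0]
ft_force: [0.5, -0.1, -1.8]
grip_width: 0.456
```

Emit:
servo_tool --pt "0.3 0 0 0.001 0 0 0" --pt "0.3 0 0 0.0025 0 0 0" --pt "0.3 0 0 0.0032 0 0 0" --pt "0.3 0 0 0.0032 0 0 0"

```text
clock: 17.55
position: [0.4986, 0.2877, 0.1165]
ee_rot: [1.0, -0.0, -0.0, 0.0]
ft_force: [-0.6, 0.1, -2.6]
grip_width: 0.456
```

Emit:
servo_tool --pt "0.3 0 0 0.0005 0 0 0" --pt "0.3 0 0 0.001 0 0 0" --pt "0.3 0 0 0.001 0 0 0"

```text
clock: 17.92
position: [0.4988, 0.2879, 0.1164]
ee_rot: [1.0, -0.0, 0.0, -0.0]
ft_force: [-2.9, -0.9, 5.3]
grip_width: 0.458
```

Emit:
servo_tool --pt "0.6 0 0 0 0 0 0" --pt "1 0 0 0 0 0 0" --pt "1 0 0 0 0 0 0" --pt "1 0 0 0 0 0 0" --pt "1 0 0 -0.02 0 0 0" --pt "1 0 0 -0.06 0 0 0" --pt "1 0 0 -0.1 0 0 0" --pt "1 0 0 -0.11 0 0 0" --pt "1 0 0 -0.11 0 0 0" --pt "1 0.015 0.05 -0.11 0 0 0" --pt "1 0.03 0.1 -0.11 0 0 0" --pt "1 0.045 0.14 -0.11 0 0 0" --pt "1 0.06 0.18 -0.11 0 0 0" --pt "1 0.075 0.22 -0.11 0 0 0" --pt "1 0.085 0.255 -0.11 0 0 0" --pt "1 0.0877 0.266 -0.11 0 0 0" --pt "1 0.0877 0.266 -0.11 0 0 0" --pt "1 0.0877 0.266 -0.11 0 0 0"

```text
clock: 20.18
position: [0.5857, 0.0235, 0.225]
ee_rot: [1.0, 0.001, -0.0, -0.0]
ft_force: [0.7, 0.4, 0.8]
grip_width: 1.001
```

```bash
python3 - <<'E'
from meas import *
B=(.35,.65,.2,.5); p=[]
for c in('top','side'):
    im,d=snap(c); top_of(im,d,c,'blue',.11,.2,B); top_of(im,d,c,'orange',.11,.2,B); top_of(im,d,c,'red',.03,.08);top_of(im,d,c,'blue',0,.025);top_of(im,d,c,'orange',0,.025)
    p.append(im)
cv2.imwrite('pics/c5.png',np.hstack([cv2.resize(x,None,fx=.62,fy=.62) for x in p]))
E
```

```text
top blue ztop 0.1537 n 389 mean [0.5082 0.3693] fit [0.5081 0.3679] r 0.0199
top orange ztop 0.1537 n 395 mean [0.4967 0.2856] fit [0.4968 0.2849] r 0.0196
top red none
top blue none
top orange ztop 0.0134 n 209 mean [ 0.5207 -0.0508] fit [ 0.5212 -0.0384] r 0.0263
side blue ztop 0.1519 n 686 mean [0.5124 0.3724] fit [0.5124 0.3728] r 0.0198
side orange ztop 0.1517 n 577 mean [0.5011 0.2889] fit [0.5012 0.2894] r 0.0201
side red ztop 0.055 n 401 mean [0.5884 0.0231] fit [0.5886 0.0244] r 0.0244
side blue ztop 0.0114 n 1083 mean [0.5287 0.0656] fit [0.5289 0.0661] r 0.0389Traceback (most recent call last):
  File "<stdin>", line 4, in <module>
  File "meas.py", line 28, in top_of
    v,u=np.nonzero(t); P=np.array([ray(c,(a,b),z) for a,b in zip(u,v)])
                                   ~~~^^^^^^^^^^^
  File "meas.py", line 7, in ray
    K,E=info(c); T=np.linalg.inv(E); d=T[:3,:3]@np.linalg.inv(K)@np.array([*uv,1.]); return T[:3,3]+d*(z-T[2,3])/d[2]
        ~~~~^^^
  File "h.py", line 8, in info
    i=eyes.camera_info(c); return np.array(i['intrinsics']),np.array(i['extrinsics'])
ValueError: time passes only in moves, steps and waits
```

Both bottles stand released in the tray at their commanded spots, and the jar has not moved. (`camera_info` rejected the repeated calls, so I cache it.) Grasping the jar.

```bash
sed -i 's/^def info/import functools\n@functools.lru_cache\ndef info/' h.py; python3 -c "import h"
```

Emit:
servo_tool --pt "1 0.001 0.002 0.04 0 0 0" --pt "1 0.001 0.002 0.08 0 0 0" --pt "1 0.001 0.002 0.12 0 0 0" --pt "1 0.001 0.002 0.15 0 0 0" --pt "1 0.001 0.002 0.18 0 0 0" --pt "1 0.001 0.002 0.196 0 0 0" --pt "1 0.001 0.002 0.202 0 0 0" --pt "1 0.001 0.002 0.202 0 0 0" --pt "0.6 0.001 0.002 0.202 0 0 0" --pt "0.4 0.001 0.002 0.202 0 0 0" --pt "0.4 0.001 0.002 0.202 0 0 0" --pt "0.4 0.001 0.002 0.202 0 0 0" --pt "0.4 0.001 0.002 0.202 0 0 0" --pt "0.4 0.001 0.002 0.202 0 0 0" --pt "0.4 0.001 0.002 0.202 0 0 0" --grip_force 30

```text
clock: 22.15
position: [0.5875, 0.0197, 0.0245]
ee_rot: [1.0, -0.0, 0.001, -0.0]
ft_force: [-1.3, -0.6, 5.0]
grip_width: 0.574
```

Emit:
servo_tool --pt "0.4 0 0 -0.003 0 0 0" --pt "0.4 0 0 -0.01 0 0 0" --pt "0.4 0 0 -0.03 0 0 0" --pt "0.4 0 0 -0.06 0 0 0" --pt "0.4 0 0 -0.09 0 0 0" --pt "0.4 0 0 -0.11 0 0 0" --pt "0.4 0 0 -0.12 0 0 0" --pt "0.4 0 0 -0.12 0 0 0" --pt "0.4 0 0 -0.12 0 0 0"

```text
clock: 23.28
position: [0.5866, 0.0196, 0.1429]
ee_rot: [1.0, -0.0, -0.001, 0.0]
ft_force: [0.7, 0.6, -1.5]
grip_width: 0.576
```

```bash
python3 - <<'E'
from meas import *
im,d=snap('side'); top_of(im,d,'side','red',.03,.25); top_of(im,d,'side','orange',0,.025)
cv2.imwrite('pics/c6.png',cv2.resize(im[80:480,240:520],None,fx=1.4,fy=1.4))
E
```

```text
side red ztop 0.173 n 49 mean [0.5937 0.0061] fit [0.5943 0.0084] r 0.011
side orange ztop 0.0114 n 927 mean [ 0.5256 -0.02  ] fit [ 0.5256 -0.0192] r 0.039
```

View pics/c6.png

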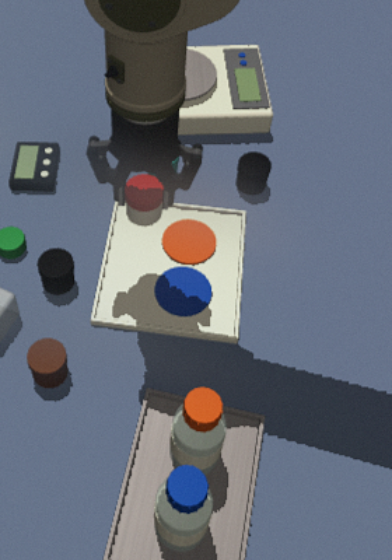

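The jar is held by its lid, and both bottles stand in the tray at (203,410) and (187,490) in the crop. Moving the jar over the pan.

Emit:
servo_tool --pt "0.4 -0.001 0.01 0 0 0 0" --pt "0.4 -0.003 0.035 0 0 0 0" --pt "0.4 -0.005 0.07 0 0 0 0" --pt "0.4 -0.007 0.105 0 0 0 0" --pt "0.4 -0.009 0.14 0 0 0 0" --pt "0.4 -0.011 0.175 0 0 0 0" --pt "0.4 -0.014 0.21 0 0 0 0" --pt "0.4 -0.016 0.245 0 0 0 0" --pt "0.4 -0.018 0.28 0 0 0 0" --pt "0.4 -0.02 0.31 0 0 0 0" --pt "0.4 -0.0226 0.335 0 0 0 0" --pt "0.4 -0.0226 0.346 0 0 0 0" --pt "0.4 -0.0226 0.3486 0 0 0 0" --pt "0.4 -0.0226 0.3486 0 0 0 0" --pt "0.4 -0.0226 0.3486 0.02 0 0 0" --pt "0.4 -0.0226 0.3486 0.04 0 0 0" --pt "0.4 -0.0226 0.3486 0.052 0 0 0" --pt "0.4 -0.0226 0.3486 0.056 0 0 0" --pt "0.4 -0.0226 0.3486 0.056 0 0 0"

```text
clock: 25.7
position: [0.5641, -0.329, 0.0875]
ee_rot: [1.0, -0.0, -0.0, -0.0]
ft_force: [0.7, -0.5, 0.2]
grip_width: 0.57
```

Emit:
servo_tool --pt "0.4 0 0 0.001 0 0 0" --pt "0.4 0 0 0.002 0 0 0" --pt "0.4 0 0 0.003 0 0 0" --pt "0.4 0 0 0.003 0 0 0"

```text
clock: 26.2
position: [0.5641, -0.3289, 0.0846]
ee_rot: [1.0, -0.0, 0.0, -0.0]
ft_force: [-0.6, -0.1, -0.9]
grip_width: 0.574
```

Emit:
servo_tool --pt "0.4 0 0 0.0005 0 0 0" --pt "0.4 0 0 0.001 0 0 0" --pt "0.4 0 0 0.001 0 0 0" --pt "0.4 0 0 0.001 0 0 0"

```text
clock: 26.7
position: [0.5642, -0.329, 0.0836]
ee_rot: [1.0, -0.0, 0.0, -0.0]
ft_force: [0.5, 0.1, 0.0]
grip_width: 0.571
```

Emit:
servo_tool --pt "0.4 0 0 0.0007 0 0 0" --pt "0.4 0 0 0.0007 0 0 0" --pt "0.4 0 0 0.0007 0 0 0"

```text
clock: 27.08
position: [0.5642, -0.3291, 0.0836]
ee_rot: [1.0, -0.0, 0.0, -0.0]
ft_force: [-2.5, 2.1, 6.4]
grip_width: 0.575
```

Emit:
servo_tool --pt "0.7 0 0 0 0 0 0" --pt "1 0 0 0 0 0 0" --pt "1 0 0 0 0 0 0" --pt "1 0 0 0 0 0 0" --pt "1 0 0 -0.02 0 0 0" --pt "1 0 0 -0.06 0 0 0" --pt "1 0 0 -0.11 0 0 0" --pt "1 0 0 -0.145 0 0 0" --pt "1 0 0 -0.145 0 0 0" --pt "1 -0.01 -0.05 -0.145 0 0 0" --pt "1 -0.01 -0.1 -0.145 0 0 0" --pt "1 -0.015 -0.15 -0.145 0 0 0" --pt "1 -0.02 -0.2 -0.145 0 0 0" --pt "1 -0.025 -0.25 -0.145 0 0 0" --pt "1 -0.03 -0.3 -0.145 0 0 0" --pt "1 -0.03 -0.3 -0.145 0 0 0"

```text
clock: 29.08
position: [0.534, -0.0243, 0.2279]
ee_rot: [1.0, 0.003, -0.0, -0.001]
ft_force: [0.4, 0.0, -0.5]
grip_width: 0.994
```

```bash
python3 - <<'E'
from meas import *
B=(.35,.65,.2,.5); p=[]
for c in('top','side'):
    im,d=snap(c); top_of(im,d,c,'red',.08,.15,(.4,.7,-.5,-.2)); top_of(im,d,c,'orange',.11,.2,B); top_of(im,d,c,'blue',.11,.2,B)
    p.append(im)
cv2.imwrite('pics/c7.png',np.hstack([cv2.resize(x,None,fx=.62,fy=.62) for x in p]))
E
```

```text
top red ztop 0.1159 n 520 mean [ 0.5633 -0.3283] fit [ 0.5632 -0.3275] r 0.0241
top orange ztop 0.1538 n 397 mean [0.4966 0.2855] fit [0.4966 0.2846] r 0.0198
top blue ztop 0.1536 n 389 mean [0.508 0.369] fit [0.5079 0.3678] r 0.0197
side red none
side orange ztop 0.1515 n 577 mean [0.501  0.2889] fit [0.501  0.2894] r 0.0202
side blue ztop 0.1519 n 682 mean [0.5125 0.3724] fit [0.5125 0.3727] r 0.0197
```

View pics/c7.png

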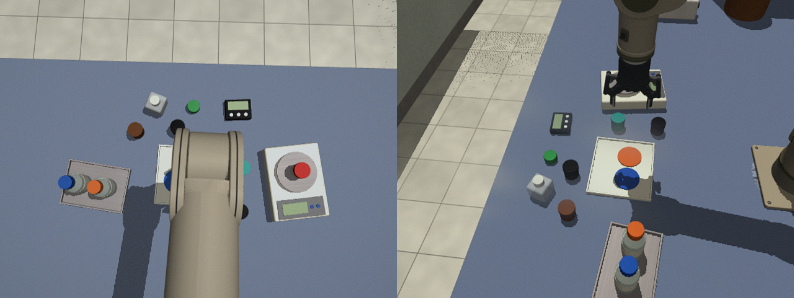

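The jar stands on the pan about 2 mm from its centre; its apparent offset in the top view is parallax. Its height also fits. Both bottles are still in the tray, so orange goes back first.

Emit:
servo_tool --pt "1 -0.005 -0.05 0 0 0 0" --pt "1 -0.01 -0.1 0 0 0 0" --pt "1 -0.015 -0.15 0 0 0 0" --pt "1 -0.02 -0.2 0 0 0 0" --pt "1 -0.03 -0.25 0 0 0 0" --pt "1 -0.035 -0.295 0 0 0 0" --pt "1 -0.035 -0.312 0 0 0 0" --pt "1 -0.035 -0.312 0 0 0 0" --pt "1 -0.035 -0.312 0 0 0 0"

```text
clock: 30.3
position: [0.5007, 0.2806, 0.228]
ee_rot: [1.0, -0.002, 0.0, 0.0]
ft_force: [0.7, 0.4, 0.2]
grip_width: 1.006
```

Emit:
servo_tool --pt "1 -0.001 -0.005 0.02 0 0 0" --pt "1 -0.001 -0.005 0.04 0 0 0" --pt "1 -0.001 -0.005 0.04 0 0 0" --pt "1 -0.001 -0.005 0.04 0 0 0"

```text
clock: 30.8
position: [0.4995, 0.2872, 0.1889]
ee_rot: [1.0, -0.001, 0.0, -0.0]
ft_force: [0.7, -0.4, -0.0]
grip_width: 0.999
```

Emit:
servo_tool --pt "1 -0.0005 -0.0007 0.03 0 0 0" --pt "1 -0.0005 -0.0007 0.06 0 0 0" --pt "1 -0.0005 -0.0007 0.07 0 0 0" --pt "1 -0.0005 -0.0007 0.073 0 0 0" --pt "1 -0.0005 -0.0007 0.073 0 0 0" --pt "0.4 -0.0005 -0.0007 0.073 0 0 0" --pt "0.3 -0.0005 -0.0007 0.073 0 0 0" --pt "0.3 -0.0005 -0.0007 0.073 0 0 0" --pt "0.3 -0.0005 -0.0007 0.073 0 0 0" --pt "0.3 -0.0005 -0.0007 0.073 0 0 0" --pt "0.3 -0.0005 -0.0007 0.073 0 0 0" --pt "0.3 -0.0005 -0.0007 0.073 0 0 0" --pt "0.3 -0.0005 -0.0007 0.073 0 0 0" --grip_force 40

```text
clock: 32.42
position: [0.4984, 0.289, 0.1155]
ee_rot: [1.0, -0.0, 0.0, -0.0]
ft_force: [-1.3, -0.7, 6.1]
grip_width: 0.462
```

Emit:
servo_tool --pt "0.3 0 0 -0.003 0 0 0" --pt "0.3 0 0 -0.01 0 0 0" --pt "0.3 0 0 -0.025 0 0 0" --pt "0.3 0 0 -0.045 0 0 0" --pt "0.3 0 0 -0.06 0 0 0" --pt "0.3 0 0 -0.07 0 0 0" --pt "0.3 0 0 -0.07 0 0 0" --pt "0.3 0 0 -0.07 0 0 0"

```text
clock: 33.42
position: [0.4979, 0.2886, 0.1843]
ee_rot: [1.0, -0.0, -0.0, 0.0]
ft_force: [0.2, -0.1, -2.9]
grip_width: 0.458
```

Emit:
servo_tool --pt "0.3 0.001 0.01 0 0 0 0" --pt "0.3 0.003 0.035 0 0 0 0" --pt "0.3 0.006 0.065 0 0 0 0" --pt "0.3 0.009 0.1 0 0 0 0" --pt "0.3 0.012 0.135 0 0 0 0" --pt "0.3 0.015 0.17 0 0 0 0" --pt "0.3 0.018 0.205 0 0 0 0" --pt "0.3 0.021 0.24 0 0 0 0" --pt "0.3 0.024 0.27 0 0 0 0" --pt "0.3 0.0266 0.295 0 0 0 0" --pt "0.3 0.0266 0.306 0 0 0 0" --pt "0.3 0.0266 0.309 0 0 0 0" --pt "0.3 0.0266 0.309 0 0 0 0" --pt "0.3 0.0266 0.309 0.02 0 0 0" --pt "0.3 0.0266 0.309 0.04 0 0 0" --pt "0.3 0.0266 0.309 0.052 0 0 0" --pt "0.3 0.0266 0.309 0.059 0 0 0" --pt "0.3 0.0266 0.309 0.061 0 0 0" --pt "0.3 0.0266 0.309 0.061 0 0 0" --pt "0.3 0.0266 0.309 0.061 0 0 0"

```text
clock: 35.92
position: [0.5248, -0.0203, 0.1244]
ee_rot: [1.0, -0.0, 0.0, -0.0]
ft_force: [-0.3, 0.2, -2.6]
grip_width: 0.458
```

Emit:
servo_tool --pt "0.3 0 0 0.001 0 0 0" --pt "0.3 0 0 0.002 0 0 0" --pt "0.3 0 0 0.002 0 0 0" --pt "0.3 0 0 0.002 0 0 0"

```text
clock: 36.42
position: [0.5245, -0.0202, 0.1219]
ee_rot: [1.0, -0.0, 0.0, -0.0]
ft_force: [-0.1, 0.7, -2.6]
grip_width: 0.456
```

Emit:
servo_tool --pt "0.3 0 0 0.0006 0 0 0" --pt "0.3 0 0 0.0012 0 0 0" --pt "0.3 0 0 0.0012 0 0 0"

```text
clock: 36.8
position: [0.5245, -0.0202, 0.1206]
ee_rot: [1.0, -0.0, -0.0, -0.0]
ft_force: [0.3, -0.6, -2.9]
grip_width: 0.458
```

Emit:
servo_tool --pt "0.3 0 0 0.0005 0 0 0" --pt "0.3 0 0 0.0005 0 0 0" --pt "0.3 0 0 0.0005 0 0 0"

```text
clock: 37.17
position: [0.5246, -0.0202, 0.1205]
ee_rot: [1.0, -0.0, 0.0, -0.0]
ft_force: [-1.5, -0.1, 2.8]
grip_width: 0.456
```

Emit:
servo_tool --pt "0.6 0 0 0 0 0 0" --pt "1 0 0 0 0 0 0" --pt "1 0 0 0 0 0 0" --pt "1 0 0 0 0 0 0" --pt "1 0 0 -0.02 0 0 0" --pt "1 0 0 -0.06 0 0 0" --pt "1 0 0 -0.1 0 0 0" --pt "1 0 0 -0.11 0 0 0" --pt "1 -0.002 -0.05 -0.11 0 0 0" --pt "1 -0.004 -0.1 -0.11 0 0 0" --pt "1 -0.006 -0.15 -0.11 0 0 0" --pt "1 -0.008 -0.2 -0.11 0 0 0" --pt "1 -0.01 -0.25 -0.11 0 0 0" --pt "1 -0.012 -0.3 -0.11 0 0 0" --pt "1 -0.014 -0.35 -0.11 0 0 0" --pt "1 -0.014 -0.38 -0.11 0 0 0" --pt "1 -0.014 -0.391 -0.11 0 0 0" --pt "1 -0.014 -0.391 -0.11 0 0 0" --pt "1 -0.014 -0.391 -0.11 0 0 0" --pt "1 -0.014 -0.391 -0.11 0 0 0"

```text
clock: 39.67
position: [0.5114, 0.3695, 0.2305]
ee_rot: [1.0, -0.001, 0.0, -0.0]
ft_force: [-1.2, 0.0, -0.0]
grip_width: 0.998
```

```bash
python3 - <<'E'
from meas import *
B=(.35,.65,.2,.5)
for c in('top','side'):
    im,d=snap(c); top_of(im,d,c,'orange',.11,.2); top_of(im,d,c,'orange',0,.025); top_of(im,d,c,'blue',.11,.2,B);top_of(im,d,c,'blue',0,.025)
E
```

```text
top orange ztop 0.1587 n 375 mean [ 0.5236 -0.0221] fit [ 0.5236 -0.0221] r 0.0191
top orange ztop 0.0132 n 275 mean [ 0.5089 -0.0236] fit [ 0.5223 -0.0235] r 0.0385
top blue ztop 0.1536 n 389 mean [0.5083 0.3692] fit [0.508 0.368] r 0.0199
top blue ztop 0.0131 n 1081 mean [0.5255 0.0625] fit [0.5254 0.0625] r 0.0385
side orange none
side orange none
side blue ztop 0.1519 n 673 mean [0.5124 0.3726] fit [0.5123 0.3729] r 0.0196
side blue none
```

Orange is centred on its coaster to about 2 mm. The bare blue coaster is at about (0.527, 0.064). Now grasping blue.

Emit:
servo_tool --pt "1 -0.0007 -0.0008 0.03 0 0 0" --pt "1 -0.0007 -0.0008 0.06 0 0 0" --pt "1 -0.0007 -0.0008 0.09 0 0 0" --pt "1 -0.0007 -0.0008 0.11 0 0 0" --pt "1 -0.0007 -0.0008 0.114 0 0 0" --pt "1 -0.0007 -0.0008 0.114 0 0 0" --pt "0.4 -0.0007 -0.0008 0.114 0 0 0" --pt "0.3 -0.0007 -0.0008 0.114 0 0 0" --pt "0.3 -0.0007 -0.0008 0.114 0 0 0" --pt "0.3 -0.0007 -0.0008 0.114 0 0 0" --pt "0.3 -0.0007 -0.0008 0.114 0 0 0" --pt "0.3 -0.0007 -0.0008 0.114 0 0 0" --pt "0.3 -0.0007 -0.0008 0.114 0 0 0" --pt "0.3 -0.0007 -0.0008 0.114 0 0 0"

```text
clock: 41.52
position: [0.5104, 0.3719, 0.1169]
ee_rot: [1.0, -0.0, 0.0, -0.0]
ft_force: [-1.9, -0.8, 5.8]
grip_width: 0.459
```

Emit:
servo_tool --pt "0.3 0 0 -0.003 0 0 0" --pt "0.3 0 0 -0.01 0 0 0" --pt "0.3 0 0 -0.025 0 0 0" --pt "0.3 0 0 -0.045 0 0 0" --pt "0.3 0 0 -0.06 0 0 0" --pt "0.3 0 0 -0.07 0 0 0" --pt "0.3 0 0 -0.07 0 0 0" --pt "0.3 0 0 -0.07 0 0 0"

```text
clock: 42.52
position: [0.5099, 0.3714, 0.1855]
ee_rot: [1.0, -0.0, -0.0, 0.0]
ft_force: [-0.2, 0.1, -2.5]
grip_width: 0.457
```

Emit:
servo_tool --pt "0.3 0.001 0.01 0 0 0 0" --pt "0.3 0.002 0.035 0 0 0 0" --pt "0.3 0.004 0.065 0 0 0 0" --pt "0.3 0.006 0.1 0 0 0 0" --pt "0.3 0.008 0.135 0 0 0 0" --pt "0.3 0.01 0.17 0 0 0 0" --pt "0.3 0.012 0.205 0 0 0 0" --pt "0.3 0.014 0.24 0 0 0 0" --pt "0.3 0.016 0.27 0 0 0 0" --pt "0.3 0.017 0.295 0 0 0 0" --pt "0.3 0.017 0.304 0 0 0 0" --pt "0.3 0.017 0.307 0 0 0 0" --pt "0.3 0.017 0.307 0 0 0 0" --pt "0.3 0.017 0.307 0.02 0 0 0" --pt "0.3 0.017 0.307 0.04 0 0 0" --pt "0.3 0.017 0.307 0.052 0 0 0" --pt "0.3 0.017 0.307 0.059 0 0 0" --pt "0.3 0.017 0.307 0.061 0 0 0" --pt "0.3 0.017 0.307 0.061 0 0 0" --pt "0.3 0.017 0.307 0.061 0 0 0"

```text
clock: 45.02
position: [0.5272, 0.0646, 0.1257]
ee_rot: [1.0, -0.001, 0.0, -0.0]
ft_force: [0.6, -0.1, -3.5]
grip_width: 0.456
```

Emit:
servo_tool --pt "0.3 0 0 0.001 0 0 0" --pt "0.3 0 0 0.002 0 0 0" --pt "0.3 0 0 0.0025 0 0 0" --pt "0.3 0 0 0.0025 0 0 0" --pt "0.3 0 0 0.0025 0 0 0"

```text
clock: 45.65
position: [0.5269, 0.0646, 0.1227]
ee_rot: [1.0, -0.0, 0.0, -0.0]
ft_force: [0.2, 0.5, -2.7]
grip_width: 0.459
```

Emit:
servo_tool --pt "0.3 0 0 0.0006 0 0 0" --pt "0.3 0 0 0.0008 0 0 0" --pt "0.3 0 0 0.0008 0 0 0"

```text
clock: 46.02
position: [0.5269, 0.0646, 0.122]
ee_rot: [1.0, -0.0, 0.0, -0.0]
ft_force: [-1.4, 0.5, -1.6]
grip_width: 0.453
```

Emit:
servo_tool --pt "0.3 0 0 0.0005 0 0 0" --pt "0.3 0 0 0.0005 0 0 0" --pt "0.3 0 0 0.0005 0 0 0"

```text
clock: 46.4
position: [0.527, 0.0646, 0.1219]
ee_rot: [1.0, -0.0, 0.0, -0.0]
ft_force: [-3.4, 0.0, 5.6]
grip_width: 0.457
```

Contact made; releasing, retreating and checking.

Emit:
servo_tool --pt "0.6 0 0 0 0 0 0" --pt "1 0 0 0 0 0 0" --pt "1 0 0 0 0 0 0" --pt "1 0 0 0 0 0 0" --pt "1 0 0 -0.02 0 0 0" --pt "1 0 0 -0.06 0 0 0" --pt "1 0 0 -0.11 0 0 0" --pt "1 0 0 -0.13 0 0 0" --pt "1 -0.01 -0.05 -0.13 0 0 0" --pt "1 -0.02 -0.1 -0.13 0 0 0" --pt "1 -0.03 -0.15 -0.13 0 0 0" --pt "1 -0.04 -0.2 -0.13 0 0 0" --pt "1 -0.05 -0.25 -0.13 0 0 0" --pt "1 -0.05 -0.29 -0.13 0 0 0" --pt "1 -0.05 -0.29 -0.13 0 0 0" --pt "1 -0.05 -0.29 -0.13 0 0 0" --pt "1 -0.05 -0.29 -0.13 0 0 0"

```text
clock: 48.52
position: [0.4778, 0.3532, 0.2517]
ee_rot: [1.0, -0.001, 0.0, 0.0]
ft_force: [0.2, -0.4, -0.2]
grip_width: 1.001
```

```bash
python3 - <<'E'
from meas import *
p=[]
for c in('top','side'):
    im,d=snap(c); p.append(im)
    for q in(('orange',.11,.2),('orange',0,.025),('blue',.11,.2),('blue',0,.025)): top_of(im,d,c,*q)
    top_of(im,d,c,'red',.08,.15,(.4,.7,-.5,-.2))
cv2.imwrite('pics/c8.png',np.hstack([cv2.resize(x,None,fx=.62,fy=.62) for x in p]))
E
```

```text
top orange ztop 0.1587 n 374 mean [ 0.5237 -0.0222] fit [ 0.5237 -0.022 ] r 0.0192
top orange ztop 0.013 n 281 mean [ 0.5098 -0.0239] fit [ 0.5223 -0.0235] r 0.0386
top blue ztop 0.1585 n 380 mean [0.5254 0.0629] fit [0.5253 0.0627] r 0.0194
top blue ztop 0.0133 n 244 mean [0.5181 0.0449] fit [0.5254 0.062 ] r 0.0382
top red ztop 0.1158 n 523 mean [ 0.5634 -0.3283] fit [ 0.5633 -0.3275] r 0.0242
side orange none
side orange ztop 0.0123 n 32 mean [ 0.5607 -0.0222] fit [ 0.5556 -0.021 ] r 0.0125
side blue ztop 0.1569 n 209 mean [0.5284 0.0701] fit [0.5293 0.0673] r 0.018
side blue ztop 0.0114 n 225 mean [0.5403 0.0858] fit [0.5323 0.0692] r 0.0355
side red ztop 0.1137 n 255 mean [ 0.5672 -0.3248] fit [ 0.5668 -0.3225] r 0.0252
```

View pics/c8.png

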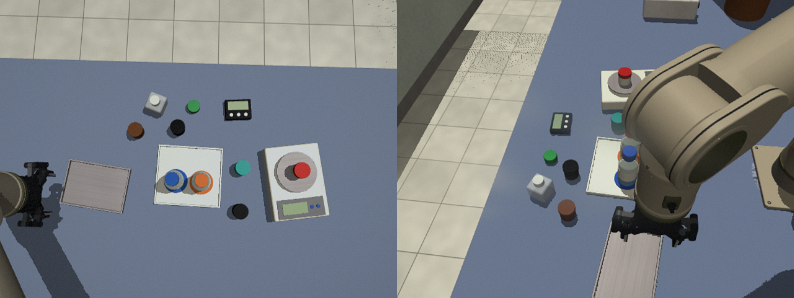

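The final views show both bottles upright on their own coasters, the jar on the pan, the bystanders in place and the gripper clear of everything.

```bash
python3 -c "
from workcell import ticket; print(ticket.hand_in())"
```

```text
the job is handed in; nothing more can be done
None
```

The job is done and handed in at about 49 s. The hand-in gave no verdict. I moved both bottles by their caps into the side tray (blue on the far side, orange on the near side), then set the red-lidded jar on the balance pan. After that I put orange and then blue back on their own coasters.

**Last checks:**
- **Bottles:** Measured from the top camera, orange is about 2 mm from its coaster's centre and blue about 1 mm. Both stand upright at their starting height.
- **Jar:** It is 2 mm (top camera) to about 4 mm (side camera) from the pan's centre, at the right height.
- **Bystanders:** The square bottle, timer and green cap look unmoved in the final picture; I did not measure them.
- **Gripper:** It is open and clear of everything.

**What disagreed:**
- **Camera offset:** The two cameras differ by about 4 mm. I used their average, which matched the robot's own position to about 1 mm.
- **Hidden views:** At the end the arm hid orange from the side camera and partly covered blue, so the final coaster centring rests mainly on the top view.
- **Script error:** One measuring script stopped on a camera-calibration call. I fixed it by caching the calibration, and it did not affect the motion.

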